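# Lay the black network box flat and park it against the cable duct

### The arm

A 6-joint arm with a two-finger parallel gripper is mounted at the origin on the work surface. World frame = base frame: x ahead of the robot, y to its left, z up, the work surface at z = 0. Lengths are in m, angles in rad, forces in N, time in s.
With the tool pointing down it reaches from about 0.425 to 0.95 m from the base axis. Payload 3.5 kg.
Tool frame: the origin (TCP) lies at the very end of the fingers, on their centre line; the grasp point (between the pads) lies 19 mm behind it; z points along the fingers, y is the line along which they close (so a half turn about z gives the same grasp; the last joint's range is limited). The gripper opens to 85 mm and grips with 20 to 120 N. Pads are 22 mm wide; open, the fingers measure 114 mm over their backs; the gripper's body (76 mm by 85 mm) begins 54 mm behind the grasp point. The pads swing forward as they close: fully open they stand 13 mm farther back than shut.
Start: joints at [-1.424, 0.286, 1.577, -0, 1.279, -0.15], TCP at [0.197, -0.645, 0.231] pointing down, gripper open.
Joint ranges: [-2.77, 2.77], [-0.9, 2.22], [0.21, 2.48], [-1.53, 4.67], [0.24, 2.81], [-2.84, 2.84]. Speed limits (rad/s): [2.79, 2.79, 3.14, 3.14, 3.14, 3.14].

### API

Orientations are given as a unit quaternion [x, y, z, w].
In Python, from plant import ctrl gives the robot as it stands.
- The arm moves only by the tool inch_along, called after "Emit:" as a command line: name --argument value ..., lists and objects as JSON in quotes. Schema: {"type":"object","properties":{"plan":{"type":"object","properties":{"moves":{"type":"array","items":{"type":"array","items":{"type":"number"},"minItems":7,"maxItems":7},"minItems":1,"maxItems":10}},"additionalProperties":false,"required":["moves"]},"grip_n":{"type":"number"},"only":{"type":"string"},"quiet":{"type":"boolean"},"lines":{"type":"string"}},"required":["plan"],"additionalProperties":false}. plan is an object whose key "moves" holds a list of rows, 1 to 10 of them, each of 7 numbers: dx, dy, dz in m, then a rotation vector rx, ry, rz in rad, then the opening from 0.0 (shut) to 1.0 (fully open); each row is the pose to reach, as a shift and turn from the pose commanded when the call began, along the tool's axes at that moment; what a row does not reach only later rows make up. A row lasts 1/8 s, in which the tool goes at most 0.0625 m and 0.188 rad, less where a joint would pass 70% of its speed; a pose out of reach is approached as far as the arm can. The fingers move at their own pace and stop on an object; grip_n is the grip in N (left out, the last holds). Time passes only in rows, so rows that do not move let the fingers close. The tool returns the time, the measured TCP pose, the force, the opening and the grip force at its end. only (a regular expression) keeps the lines of the reply that match it, lines (a string "A,B") keeps lines A to B, and quiet returns only ok. Input that does not fit is refused with a message, and nothing moves.
- ctrl.get_state(): the state, without advancing time (a new reading comes with each control period).
- ctrl.read_camera(name): name is "scene" or "top"; returns a dict with "pixels" (420x560x3 uint8, red, green, blue), "camera_matrix" (3x3 intrinsics, pixels), "dist_coeffs" ([k1, k2, p1, p2, k3] as OpenCV has them; the pictures are not rectified), "xyz" and "orientation" of the camera in the world. Camera axes: x right, y down, z forward; pixel columns grow to the right and rows downward; lengths in m; the calibration is good to about 2 mm. A picture is of the moment at which its call begins. There is no depth.
- ctrl.sign_off(): hands the job in; it is judged then, once.
The state is a dict: "time": time; "qpos": joint angles; "dq": joint speeds; "joint_efforts": joint torques, N m; "eef_pos": TCP position; "tcp_rot": TCP orientation; "contact_force": force on the tool from outside, world axes, zero at the start; "wrist_torque": the same for the moment, N m; "opening": opening from 0.0 (shut) to 1.0 (fully open); "finger_force": force on a finger pad.
Only numpy, scipy, OpenCV 4.12 (cv2) and the standard library are available. Lean on these libraries where they do the work, as an engineer would, in place of code of your own. Each camera call takes 0.05 s, during which the arm holds its last target. There are 200 camera calls.

### The job

The black network box has been left standing on end under the lamp bar. Tip it over to the robot's right so that it lies flat on its rubber feet, then push it on the same way until its end sits square against the white cable duct. Leave the silver box standing and everything else where it is.

Things in the scene. Friction and masses are not known exactly. Their poses are not given: they have to be found in the camera images.
- black: black box, 0.6-0.96 kg, 50 x 120 x 180 mm (x, y, z), standing on end. Origin: centre of the end it stands on; z up, x points to the robot's right (within 18 degrees) through its feet side (+x face: four feet 20 mm across, 4 mm high). Balance point 90 mm up; falls once tipped 16 degrees. Lying on its feet: x down, z to the robot's right, origin at z 29 mm, body from z 4 to 54 mm
- black_end (a point): centre of the black box's upper end (180 mm above its origin along its z); after it is laid down this is the end towards the duct. Same axes as the box
- silver: silver box of the same shape, size and axes, loose, standing beside the black one (which is nearer the robot varies; centres about 200 mm apart). To stay standing
- lamp: fixed lamp: aluminium bar 500 mm long (y), 40 deep (x), underside 300, top 320 mm above the table, from y -180 to 320 mm, on a 20 mm post at x 20, y 300 mm (foot disc radius 60, 12 high). Origin on the table below the bar's edge on the robot's left; x to the robot's right, y along the bar away from the robot, z up. The boxes stand below it, left faces 0 to 15 mm inside that edge
- duct: white slotted cable duct on the table to the right of the boxes, 440 mm long (y), 40 deep (x), 45 high, fixed, parallel to the lamp bar. Origin on the table below the middle of its front face (which faces the boxes); x points to the robot's right, y away from the robot. A toppled box lies about 20 to 60 mm short of its front face
- tape: blue plastic roll, ring of 72 mm outside diameter, 24 mm high, lying left of the boxes; origin under its centre. Bystander
- speaker: small dark wooden loudspeaker, 90 x 80 x 130 mm, origin under its centre. Bystander
- pot: small terracotta pot with a green succulent, 76 mm across, about 100 mm high, origin under its centre. Bystander
- mug: blue mug, 80 mm across without its handle, 90 mm high, on the robot's left, origin under its centre. Bystander
- pencup: orange cup, 72 mm across, 95 mm high, beyond the duct, origin under its centre. Bystander
- stapler: red and black stapler, 130 x 34 x 44 mm, lying to the robot's right, origin under its centre. Bystander

How it is judged:
By the outcome, as a careful person would: the job done as asked, in the order asked, and still so for the second after the job is handed in, with the robot touching nothing.
It also fails if it takes over 58 s, if anything falls off the work surface, if the arm or the gripper's body presses on something with over 40 N, if the wrist force passes 120 N, or if a joint passes its speed limit or range.

## Working session

There is one attempt and no reset: what is moved stays moved. The work goes in short steps, Python scripts to look and compute and a tool call to move; the robot and the scene stay as the last step left them, time stands still between calls to the robot, and variables do not carry over. Pictures are saved under pics/ and viewed, at most 10 in all, crops included, and the job is handed in when it is done.

```bash
ls; mkdir -p pics
```

Run:
```python
from plant import ctrl
import cv2, numpy as np, pickle
for n in("scene","top"):
    r=ctrl.read_camera(n); cv2.imwrite(f"pics/{n}0.png",r["pixels"][:,:,::-1]); pickle.dump(r,open(f"pics/{n}0.pkl","wb"))
    print(n,r["xyz"],r["orientation"],np.array(r["camera_matrix"]).tolist(),r["dist_coeffs"])
s=ctrl.get_state();print(s)
```

```text
pics
plant.py
scene [ 1.19376322 -0.06933637  1.21491408] [ 0.71865957  0.63315496 -0.18509116 -0.21996472] [[423.7767772949733, 0.0, 273.97105537849103], [0.0, 423.7767772949733, 213.45727860296546], [0.0, 0.0, 1.0]] [0.04537633 0.         0.         0.         0.        ]
top [0.37198335 0.02236196 1.4524005 ] [-0.70579743  0.70685394 -0.02708894  0.0383886 ] [[479.8131186987926, 0.0, 284.112600948992], [0.0, 479.8131186987926, 212.65368280120333], [0.0, 0.0, 1.0]] [0.00038384 0.         0.         0.         0.        ]
{'time': 0.1, 'qpos': array([-1.42398643e+00,  2.87076090e-01,  1.57804297e+00,  4.37718918e-05,
        1.27865252e+00, -1.50002535e-01]), 'dq': array([-0.00016456, -0.00265464, -0.00227826,  0.00024479,  0.00103519,
       -0.00053728]), 'joint_efforts': array([ 2.83533400e-04, -4.07297015e+01, -2.93699563e+01, -1.78418495e-04,
        3.43464242e-03,  1.58480469e-05]), 'eef_pos': array([ 0.19736619, -0.64486343,  0.23007949]), 'tcp_rot': array([ 9.89008342e-01,  1.47855714e-01,  2.26908315e-05, -1.08942928e-03]), 'contact_force': array([ 0.13861462, -0.88085607, -0.18870681]), 'wrist_torque': array([ 0.01325125, -0.02993685,  0.00603762]), 'finger_force': 0.0, 'opening': 1.0008754094659555}
```

View pics/scene0.png

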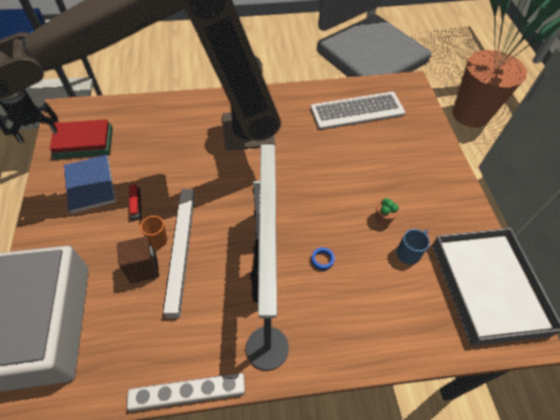

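View pics/top0.png

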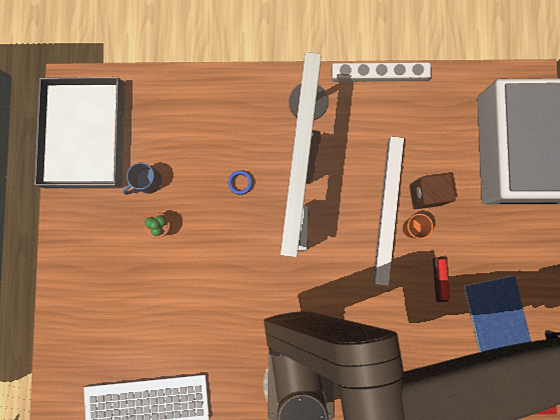

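The scene view shows the bar seen edge-on around (266,230), the black box at (255,270), silver at (257,197), and the duct at (180,255). In the top view the bar runs (313,55)-(289,255), black is at (315,155), silver at (303,225), and the duct (397,138)-(382,283). The black box is the farther one. Next I'll look closer.

Create h.py:
```python
import numpy as np, cv2, pickle
from scipy.spatial.transform import Rotation as R
def load(n): return pickle.load(open(f"pics/{n}.pkl","rb"))
def ray(r,uv):
    uv=np.array(uv,float).reshape(-1,1,2)
    p=cv2.undistortPoints(uv,np.array(r["camera_matrix"]),np.array(r["dist_coeffs"])).reshape(-1,2)
    d=np.c_[p,np.ones(len(p))]@R.from_quat(r["orientation"]).as_matrix().T
    return np.array(r["xyz"]),d
def plane(r,uv,z):
    c,d=ray(r,uv); return c+d*((z-c[2])/d[:,2])[:,None]
def proj(r,P):
    M=R.from_quat(r["orientation"]).as_matrix().T; t=-M@np.array(r["xyz"])
    return cv2.projectPoints(np.array(P,float).reshape(-1,3),cv2.Rodrigues(M)[0],t,np.array(r["camera_matrix"]),np.array(r["dist_coeffs"]))[0].reshape(-1,2)
```

Run:
```python
from h import *
a=load("scene0")["pixels"][150:330,215:305,::-1]; b=load("top0")["pixels"][90:270,270:360,::-1]
def big(x): return cv2.resize(x,None,fx=3.3,fy=3.3,interpolation=cv2.INTER_CUBIC)
im=np.hstack([big(a),big(b)]); im=np.clip(255*(im/255.)**0.6,0,255).astype(np.uint8)
print(im.shape); cv2.imwrite("pics/crop1.png",im)
t=load("top0")
print("bar", plane(t,[[306.5,53],[321,54],[281.5,255],[297,257]],.32))
print("duct",plane(t,[[390,137],[404.5,138],[376,283],[389.5,284]],.045))
```

```text
(594, 594, 3)
bar [[ 0.86898133 -0.01458095  0.32      ]
 [ 0.86617401 -0.04996044  0.32      ]
 [ 0.37721386  0.04665887  0.32      ]
 [ 0.37250324  0.01023716  0.32      ]]
duct [[ 0.72840817 -0.27084077  0.045     ]
 [ 0.72516512 -0.31379383  0.045     ]
 [ 0.29743588 -0.22131863  0.045     ]
 [ 0.29457129 -0.26024582  0.045     ]]
```

View pics/crop1.png

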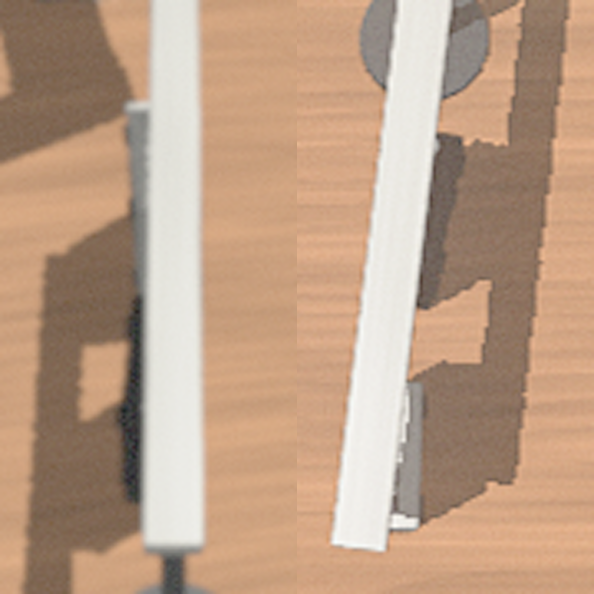

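The left crop (scene) shows black's right side at about (255,240)-(253,302) px, with a foot visible. The right crop (top) shows black's top right edge at about (320,132)-(312,182) px, and silver at (305,205)-(308,248). Now I'll measure those edges.

Run:
```python
from h import *
t=load("top0"); s=load("scene0")
g=t["pixels"].astype(int)
for v in range(128,190,4): print(v, [tuple(g[v,u]) [0] for u in range(304,330)], )
# row scan: saturation R-B
print('R-B')
for v in range(128,190,4): print(v,[g[v,u,0]-g[v,u,2] for u in range(304,330)])
g=s["pixels"].astype(int)
print('scene R-B / R from u=242')
for v in range(234,308,4): print(v,[g[v,u,0]-g[v,u,2] for u in range(244,264)],[g[v,u,0] for u in range(244,264)])
```

```text
128 [np.int64(226), np.int64(225), np.int64(223), np.int64(219), np.int64(221), np.int64(223), np.int64(229), np.int64(207), np.int64(161), np.int64(203), np.int64(197), np.int64(191), np.int64(190), np.int64(190), np.int64(191), np.int64(186), np.int64(192), np.int64(188), np.int64(189), np.int64(186), np.int64(188), np.int64(191), np.int64(187), np.int64(189), np.int64(187), np.int64(187)]
132 [np.int64(225), np.int64(226), np.int64(223), np.int64(221), np.int64(222), np.int64(228), np.int64(225), np.int64(184), np.int64(98), np.int64(63), np.int64(60), np.int64(67), np.int64(65), np.int64(59), np.int64(54), np.int64(49), np.int64(140), np.int64(212), np.int64(215), np.int64(180), np.int64(104), np.int64(155), np.int64(220), np.int64(215), np.int64(216), np.int64(210)]
136 [np.int64(224), np.int64(224), np.int64(221), np.int64(222), np.int64(223), np.int64(233), np.int64(215), np.int64(132), np.int64(66), np.int64(55), np.int64(67), np.int64(66), np.int64(60), np.int64(64), np.int64(66), np.int64(67), np.int64(79), np.int64(99), np.int64(107), np.int64(108), np.int64(100), np.int64
[... 21188 characters left out ...]
int64(53), np.int64(47), np.int64(77), np.int64(132), np.int64(185), np.int64(214), np.int64(219), np.int64(216), np.int64(218)]
306 [np.int64(41), np.int64(40), np.int64(42), np.int64(43), np.int64(41), np.int64(44), np.int64(40), np.int64(38), np.int64(39), np.int64(41), np.int64(41), np.int64(43), np.int64(39), np.int64(21), np.int64(11), np.int64(13), np.int64(14), np.int64(12), np.int64(10), np.int64(11)] [np.int64(82), np.int64(85), np.int64(80), np.int64(83), np.int64(80), np.int64(81), np.int64(78), np.int64(82), np.int64(81), np.int64(79), np.int64(84), np.int64(79), np.int64(78), np.int64(97), np.int64(138), np.int64(189), np.int64(217), np.int64(218), np.int64(217), np.int64(217)]
```

Run:
```python
from h import *
np.set_printoptions(precision=4,suppress=True)
t=load("top0"); s=load("scene0")
v=np.array([144,148,152,156,160,164,176]);u=np.array([318.2,318.2,317.1,316,315.1,314.1,312.6])
P=plane(t,np.c_[u,v],.18); print(P); k=np.polyfit(P[:,0],P[:,1],1); print("edge fit",k,np.degrees(np.arctan(k[0])))
print("feet top",plane(t,[[320.4,138],[315.1,170]],.165))
print("far top",plane(t,[[313,130.8],[319,131.2]],.18),"near top?/bottom",plane(t,[[307,183],[310,182]],.0))
print("silver top far",plane(t,[[307,206.5]],.18),"near bottom",plane(t,[[306,250]],0))
print("scene foot tip",plane(s,[[251.0,276]],.16), "scene far bottom",plane(s,[[255,302.5]],0.),plane(s,[[255,302.5]],.18))
```

```text
[[ 0.6759 -0.0494  0.18  ]
 [ 0.665  -0.0493  0.18  ]
 [ 0.654  -0.0463  0.18  ]
 [ 0.6431 -0.0432  0.18  ]
 [ 0.6322 -0.0407  0.18  ]
 [ 0.6213 -0.038   0.18  ]
 [ 0.5887 -0.0338  0.18  ]]
edge fit [-0.1974  0.0834] -11.167955079751145
feet top [[ 0.6962 -0.0564  0.165 ]
 [ 0.6077 -0.0413  0.165 ]]
far top [[ 0.7123 -0.0356  0.18  ]
 [ 0.7111 -0.0518  0.18  ]] near top?/bottom [[ 0.5978 -0.0245  0.    ]
 [ 0.6008 -0.0336  0.    ]]
silver top far [[ 0.5065 -0.0183  0.18  ]] near bottom [[ 0.3937 -0.0204  0.    ]]
scene foot tip [[ 0.6995 -0.0542  0.16  ]] scene far bottom [[ 0.7125 -0.0486  0.    ]] [[ 0.7838 -0.0517  0.18  ]]
```

Create rel.py:
```python
import sys; from h import *
from plant import ctrl
# usage: rel.py x y z yaw_deg(y_tool azimuth) tilt_deg(below horizontal; 90 = down)
x,y,z,yaw,t=map(float,sys.argv[1:6])
a=np.radians(yaw); e=np.radians(t)
yt=np.array([np.cos(a),np.sin(a),0]); h=np.array([yt[1],-yt[0],0])
zt=h*np.cos(e)-np.array([0,0,1])*np.sin(e)
T=np.c_[np.cross(yt,zt),yt,zt]
s=ctrl.get_state(); C=R.from_quat(s["tcp_rot"]).as_matrix()
d=C.T@(np.array([x,y,z])-s["eef_pos"]); r=R.from_matrix(C.T@T).as_rotvec()
print("row",np.round(d,4).tolist(),np.round(r,4).tolist(),"n>=",np.linalg.norm(d)/.0625,np.linalg.norm(r)/.188)
print("now",s["time"],s["eef_pos"].round(4),"q",s["qpos"].round(2),"F",s["contact_force"].round(2))
```

```text
(no output)
```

Emit:
inch_along --plan '{"moves": [[0,0,-0.27,0,0,0,0],[0,0,-0.27,0,0,0,0],[0,0,-0.27,0,0,0,0],[0,0,-0.27,0,0,0,0],[0,0,-0.27,0,0,0,0],[0,0,-0.27,0,0,0,0]]}'

```text
time: 0.85
eef_pos: [0.1975, -0.6457, 0.5036]
tcp_rot: [0.989, 0.148, 0.0, 0.002]
contact_force: [0.0, -0.3, -0.2]
opening: 0.004
finger_force: 0.0
```

```bash
python3 rel.py 0.65 0.30 0.5 -10.5 90
```

Run:
```python
from h import *
t=load("top0"); print("tape,pot,mug",plane(t,[[240,182],[157,226],[143,178]],.02).round(3))
```

```text
row [0.7093, -0.7719, 0.0] [0.0034, 0.0028, -1.0907] n>= 16.773423241602643 5.801441741603088
now 0.85 [ 0.1975 -0.6457  0.5036] q [-1.42  0.23  1.17  0.    1.74 -0.15] F [ 0.01 -0.35 -0.16]
tape,pot,mug [[0.598 0.178 0.02 ]
 [0.466 0.427 0.02 ]
 [0.612 0.473 0.02 ]]
```

Emit:
inch_along --plan '{"moves": [[0.355,-0.386,0,0,0,-0.545,0],[0.355,-0.386,0,0,0,-0.545,0],[0.355,-0.386,0,0,0,-0.545,0],[0.355,-0.386,0,0,0,-0.545,0],[0.355,-0.386,0,0,0,-0.545,0],[0.355,-0.386,0,0,0,-0.545,0],[0.355,-0.386,0,0,0,-0.545,0],[0.355,-0.386,0,0,0,-0.545,0],[0.355,-0.386,0,0,0,-0.545,0]]}'

```text
time: 1.98
eef_pos: [0.4245, -0.1695, 0.4986]
tcp_rot: [0.912, 0.41, -0.001, -0.002]
contact_force: [0.8, 0.3, 0.1]
opening: -0.001
finger_force: 0.0
```

```bash
python3 rel.py 0.65 0.30 0.5 -10.5 90
```

```text
row [0.5009, -0.1427, -0.0008] [-0.004, -0.0011, -0.542] n>= 8.33387489063228 2.883037275799608
now 1.975 [ 0.4245 -0.1695  0.4986] q [-0.6  -0.27  1.67  0.    1.75  0.12] F [0.76 0.32 0.11]
```

Emit:
inch_along --plan '{"moves": [[0.5,-0.143,0,0,0,-0.542,0],[0.5,-0.143,0,0,0,-0.542,0],[0.5,-0.143,0,0,0,-0.542,0],[0.5,-0.143,0,0,0,-0.542,0],[0.5,-0.143,0,0,0,-0.542,0],[0.5,-0.143,0,0,0,-0.542,0],[0.5,-0.143,0,0,0,-0.542,0],[0.5,-0.143,0,0,0,-0.542,0],[0.5,-0.143,0,0,0,-0.542,0]]}'

```text
time: 3.1
eef_pos: [0.651, 0.299, 0.4949]
tcp_rot: [0.769, 0.639, -0.004, -0.002]
contact_force: [0.6, 0.1, 0.3]
opening: 0.0
finger_force: 0.0
```

```bash
python3 rel.py 0.68 0.14 0.35 -10.5 30;python3 rel.py 0.68 0.2 0.45 -10.5 30
```

```text
row [-0.1506, 0.0587, 0.145] [-0.0073, -1.0438, 0.0037] n>= 3.473779694428355 5.55207184476502
now 3.1 [0.651  0.299  0.4949] q [0.29 0.33 1.05 0.   1.76 0.47] F [0.62 0.14 0.35]
row [-0.0919, 0.047, 0.0449] [-0.0073, -1.0438, 0.0037] n>= 1.8008403885346453 5.55207184476502
now 3.1 [0.651  0.299  0.4949] q [0.29 0.33 1.05 0.   1.76 0.47] F [0.62 0.14 0.35]
```

Emit:
inch_along --plan '{"moves": [[-0.09,0.047,0.045,0,-1.044,0,0],[-0.09,0.047,0.045,0,-1.044,0,0],[-0.09,0.047,0.045,0,-1.044,0,0],[-0.09,0.047,0.045,0,-1.044,0,0],[-0.09,0.047,0.045,0,-1.044,0,0],[-0.09,0.047,0.045,0,-1.044,0,0],[-0.09,0.047,0.045,0,-1.044,0,0],[-0.09,0.047,0.045,0,-1.044,0,0]]}'

```text
time: 4.1
eef_pos: [0.6799, 0.1982, 0.4556]
tcp_rot: [0.667, 0.553, -0.384, 0.318]
contact_force: [-0.5, -0.7, 0.4]
opening: -0.0
finger_force: 0.0
```

```bash
python3 rel.py 0.678 0.10 0.15 -10.5 30
```

```text
row [0.2154, 0.0167, 0.2374] [-0.0039, -0.0037, -0.0011] n>= 5.135669725277078 0.029156236472867202
now 4.1 [0.6799 0.1982 0.4556] q [ 0.4   0.6   0.98 -0.96  2.06  0.33] F [-0.48 -0.7   0.45]
```

Emit:
inch_along --plan '{"moves": [[0.207,0.017,0.232,0,0,0,0],[0.207,0.017,0.232,0,0,0,0],[0.207,0.017,0.232,0,0,0,0],[0.207,0.017,0.232,0,0,0,0],[0.207,0.017,0.232,0,0,0,0],[0.207,0.017,0.232,0,0,0,0]]}'

```text
time: 4.85
eef_pos: [0.676, 0.098, 0.1557]
tcp_rot: [0.666, 0.553, -0.388, 0.315]
contact_force: [-0.1, 0.1, -0.2]
opening: -0.005
finger_force: 0.0
```

```bash
python3 rel.py 0.6625 0.015 0.16 -10.5 30
```

Run:
```python
from h import *
from plant import ctrl
a=ctrl.read_camera("scene");b=ctrl.read_camera("top")
pickle.dump(a,open("pics/scene1.pkl","wb"));pickle.dump(b,open("pics/top1.pkl","wb"))
im=np.hstack([a["pixels"][100:400,120:480],b["pixels"][20:320,140:500]])[:,:,::-1]; cv2.imwrite("pics/both1.png",im)
```

```text
row [-0.0458, 0.0025, 0.0706] [-0.0112, -0.0002, 0.0047] n>= 1.3470531833989965 0.0645841192409295
now 4.85 [0.676  0.098  0.1557] q [ 0.28  0.7   1.38 -0.89  1.67  0.67] F [-0.1   0.14 -0.2 ]
```

View pics/both1.png

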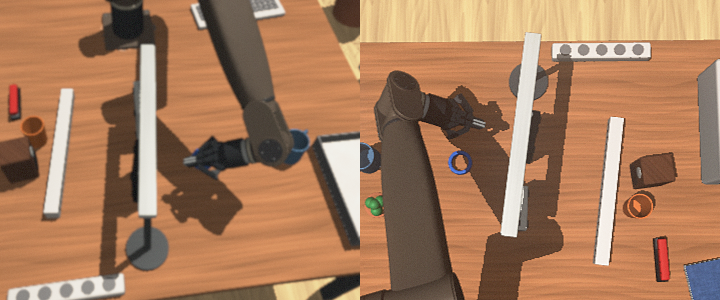

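Emit:
inch_along --plan '{"moves": [[-0.022,0.001,0.035,0,0,0,0],[-0.046,0.002,0.07,0,0,0,0],[-0.046,0.002,0.07,0,0,0,0]]}'

```text
time: 5.32
eef_pos: [0.6669, 0.0167, 0.1713]
tcp_rot: [0.67, 0.551, -0.381, 0.32]
contact_force: [0.0, 1.0, 0.6]
opening: -0.002
finger_force: 0.0
```

Emit:
inch_along --plan '{"moves": [[-0.0025,0,0.0043,0,0,0,0],[-0.005,0,0.0087,0,0,0,0],[-0.0075,0,0.013,0,0,0,0],[-0.01,0,0.0173,0,0,0,0],[-0.0125,0,0.0217,0,0,0,0],[-0.015,0,0.026,0,0,0,0]]}'

```text
time: 6.08
eef_pos: [0.6593, -0.0119, 0.165]
tcp_rot: [0.667, 0.553, -0.384, 0.318]
contact_force: [-0.5, 0.1, 0.9]
opening: 0.002
finger_force: 0.4
```

Emit:
inch_along --plan '{"moves": [[-0.0025,0,0.0043,0,0,0,0],[-0.005,0,0.0087,0,0,0,0],[-0.0075,0,0.013,0,0,0,0],[-0.01,0,0.0173,0,0,0,0],[-0.0125,0,0.0217,0,0,0,0]]}'

```text
time: 6.7
eef_pos: [0.6547, -0.0365, 0.165]
tcp_rot: [0.667, 0.553, -0.384, 0.318]
contact_force: [-0.3, 0.4, 0.3]
opening: 0.001
finger_force: 0.0
```

Create snap.py:
```python
from h import *; import sys
from plant import ctrl
n=sys.argv[1]; x=sys.argv[2:]
a=ctrl.read_camera("scene");b=ctrl.read_camera("top")
pickle.dump(a,open(f"pics/scene{n}.pkl","wb"));pickle.dump(b,open(f"pics/top{n}.pkl","wb"))
big=lambda p:cv2.resize(p,None,fx=2,fy=2,interpolation=cv2.INTER_CUBIC)
im=np.hstack([big(a["pixels"][150:350,150:350]),big(b["pixels"][80:280,250:450])])[:,:,::-1]
im=np.clip(255*(im/255.)**.6,0,255).astype(np.uint8); cv2.imwrite(f"pics/both{n}.png",im)
```

```bash
python3 snap.py 2
```

```text
(no output)
```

View pics/both2.png

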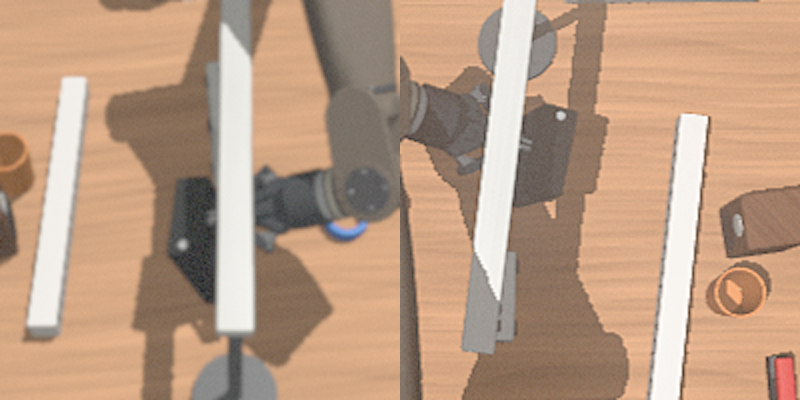

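The box is tipping squarely: its white-dotted top is at about (240,270) in scene and (330,135) in top. The silver box is still standing.

Emit:
inch_along --plan '{"moves": [[-0.0025,0,0.0043,0,0,0,0],[-0.005,0,0.0087,0,0,0,0],[-0.0075,0,0.013,0,0,0,0],[-0.01,0,0.0173,0,0,0,0],[-0.01,0,0.0173,0,0,0,0],[-0.01,0,0.0173,0,0,0,0],[-0.01,0,0.0173,0,0,0,0],[-0.01,0,0.0173,0,0,0,0]]}'

```text
time: 7.8
eef_pos: [0.6512, -0.0556, 0.1651]
tcp_rot: [0.667, 0.553, -0.384, 0.318]
contact_force: [0.6, 0.3, 0.5]
opening: 0.001
finger_force: 0.0
```

```bash
python3 snap.py 3;  python3 rel.py 0.680 0.02 0.165 -8 30
```

```text
row [0.0401, 0.0143, -0.0688] [-0.0408, -0.0032, -0.0237] n>= 1.2949125851805112 0.25152455725669676
now 7.9 [ 0.6511 -0.0556  0.1651] q [ 0.08  0.55  1.59 -0.99  1.49  0.62] F [-1.45 -0.62  0.4 ]
```

View pics/both3.png

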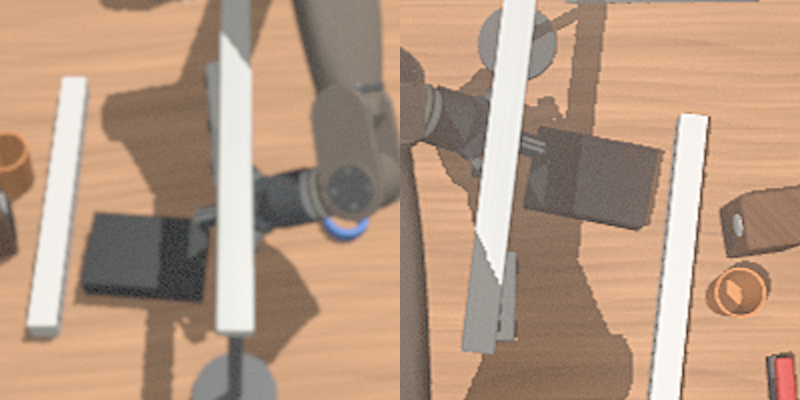

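Black lies flat. Its top corners in the top view are near (381,155), (371,194), (320,143) and (313,182) px. I'll fit its pose relative to the duct.

Create box.py:
```python
from h import *; import sys
np.set_printoptions(precision=4,suppress=True)
t=load("top"+sys.argv[1]); p=t["pixels"].astype(int)
m=((p[:,:,0]-p[:,:,2]<28)&(p.max(2)<100)).astype(np.uint8)
m=cv2.morphologyEx(m,cv2.MORPH_OPEN,np.ones((3,3)))
u0,u1=int(sys.argv[2]),int(sys.argv[3])
m[:,:u0]=0;m[:,u1:]=0;m[:125]=0;m[215:]=0
c=max(cv2.findContours(m,0,1)[0],key=cv2.contourArea).reshape(-1,2)
W=plane(t,c,.054)[:,:2].astype(np.float32)
r=cv2.minAreaRect(W); print("n",len(c),r); B=cv2.boxPoints(r); print(B)
# duct front
A=plane(t,[[390,137],[376,283]],.045)[:,:2]; d=(A[0]-A[1]);d/=np.linalg.norm(d); n=np.array([d[1],-d[0]]); n=n if n[1]<0 else -n
print("duct yaw",np.degrees(np.arctan2(d[1],d[0])),"gap of corners to duct", (A[0]-B)@n)
```

```bash
python3 box.py 3 324 400
```

```text
n 179 ((0.6296782493591309, -0.1414380669593811), (0.16349680721759796, 0.12558585405349731), 78.38021087646484)
[[ 0.5517 -0.2089]
 [ 0.6747 -0.2342]
 [ 0.7076 -0.074 ]
 [ 0.5846 -0.0487]]
duct yaw -6.554991238482443 gap of corners to duct [0.0414 0.0303 0.1932 0.2043]
```

Run:
```python
from h import *
from scipy.optimize import least_squares
from plant import ctrl
s=ctrl.get_state()
D=[([-1.424,.287,1.578],[.1974,-.6449,.2301],[.989,.1479,0,-.001]),([-1.42,.23,1.17],[.1975,-.6457,.5036],[.989,.148,0,.002]),
([-.6,-.27,1.67],[.4245,-.1695,.4986],[.912,.41,-.001,-.002]),([.29,.33,1.05],[.651,.299,.4949],[.769,.639,-.004,-.002]),
([.4,.6,.98],[.6799,.1982,.4556],[.667,.553,-.384,.318]),([.28,.7,1.38],[.676,.098,.1557],[.666,.553,-.388,.315]),(s["qpos"][:3],s["eef_pos"],s["tcp_rot"])]
def W(q,p): d,L,r0,h,a,b,e=p; A=q[1]+q[2]; c,sn=np.cos(q[0]),np.sin(q[0]); r=r0+a*np.sin(q[1])+b*np.sin(A)+e*np.cos(A); z=h+a*np.cos(q[1])+b*np.cos(A)-e*np.sin(A); return np.array([r*c-d*sn,r*sn+d*c,z])
f=lambda p:np.concatenate([W(q,p)+p[1]*R.from_quat(o).as_matrix()[:,2]-x for q,x,o in D])
r=least_squares(f,[.1,.25,0,.3,.45,.45,0]); print(r.x.round(3),abs(r.fun).max()); p=r.x
np.save("fk.npy",p)
q,x,o=D[-1]; print("wrist now",W(q,p)); 
for n in ("scene","top"): print(n,proj(load(n+"3"),[W(q,p),[0,0,0]]))
```

Run:
```python
from h import *
b=load("top3")["pixels"][:,150:450,::-1]; a=load("scene3")["pixels"][:,200:400,::-1]
im=np.hstack([a,b]);cv2.imwrite("pics/both4.png",cv2.resize(np.clip(255*(im/255.)**.6,0,255).astype(np.uint8),None,fx=1.4,fy=1.4))
```

```text
[ 0.1    0.25  -0.004  0.238  0.448  0.575  0.022] 0.0049215816464556195
wrist now [0.69143614 0.15507057 0.29026189]
scene [[332.1048625  241.39527442]
 [248.21497998 130.22492433]]
top [[237.97365695 127.76106367]
 [299.72727292 384.24703244]]
```

View pics/both4.png

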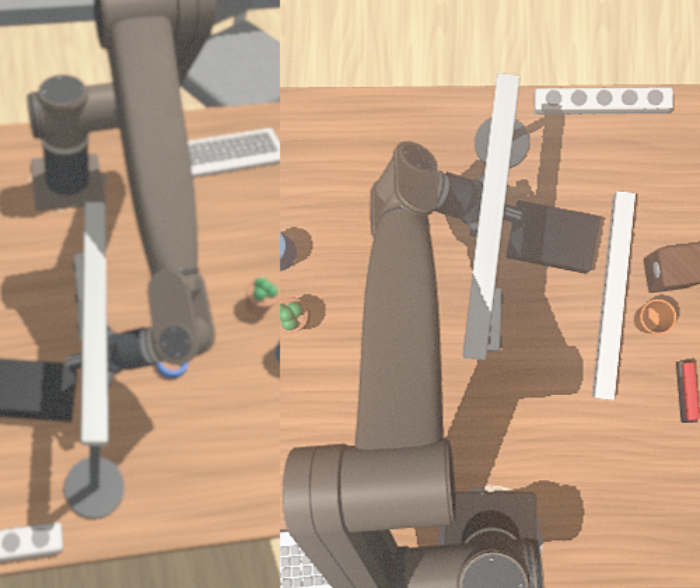

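The arm's forearm clears the bar at left (scene px ~330,240 for the wrist), and everything else is in place. Now I'll back off, open the fingers and drop behind the box's end.

```bash
python3 rel.py 0.662 0.03 0.165 -6.55 30
```

```text
row [0.0434, -0.0052, -0.0744] [-0.0627, -0.0032, -0.0363] n>= 1.3807575202047422 0.38593382159156436
now 7.9 [ 0.6511 -0.0556  0.1651] q [ 0.08  0.55  1.59 -0.99  1.49  0.62] F [-1.45 -0.62  0.4 ]
```

Emit:
inch_along --plan '{"moves": [[0.043,0.01,-0.075,-0.06,0,-0.04,1],[0.043,0.01,-0.075,-0.06,0,-0.04,1],[0.043,0.01,-0.075,-0.06,0,-0.04,1]]}'

```text
time: 8.28
eef_pos: [0.6775, 0.0292, 0.1656]
tcp_rot: [0.646, 0.578, -0.373, 0.331]
contact_force: [0.5, 0.2, -0.1]
opening: 0.631
finger_force: 0.0
```

```bash
python3 rel.py 0.658 0.025 0.027 -6.55 30
```

```text
row [0.1166, -0.0184, 0.0752] [-0.0003, -0.0035, 0.0044] n>= 2.2400843268802615 0.029683741359933385
now 8.275 [0.6775 0.0292 0.1656] q [ 0.2   0.61  1.5  -0.97  1.54  0.61] F [ 0.52  0.18 -0.11]
```

Down in steps, then push along the duct normal until just short of contact.

Emit:
inch_along --plan '{"moves": [[0.06,-0.009,0.038,0,0,0,1],[0.117,-0.018,0.075,0,0,0,1],[0.117,-0.018,0.075,0,0,0,1],[0.117,-0.018,0.075,0,0,0,1]]}'

```text
time: 8.78
eef_pos: [0.6577, 0.0226, 0.0268]
tcp_rot: [0.646, 0.577, -0.374, 0.33]
contact_force: [0.8, -0.4, 0.3]
opening: 0.999
finger_force: 0.0
```

```bash
python3 rel.py 0.651 -0.032 0.025 -6.55 30; python3 rel.py 0.647 -0.067 0.025 -6.55 30
```

```text
row [-0.026, -0.0003, 0.0485] [-0.004, -0.0018, 0.0044] n>= 0.8813211926927363 0.033018003337916546
now 8.775 [0.6577 0.0226 0.0268] q [ 0.19  0.78  1.54 -0.98  1.42  0.78] F [ 0.8  -0.36  0.34]
row [-0.0437, -0.0002, 0.079] [-0.004, -0.0018, 0.0044] n>= 1.444770513278373 0.033018003337916546
now 8.775 [0.6577 0.0226 0.0268] q [ 0.19  0.78  1.54 -0.98  1.42  0.78] F [ 0.8  -0.36  0.34]
```

Emit:
inch_along --plan '{"moves": [[-0.013,0,0.024,0,0,0,1],[-0.024,0,0.045,0,0,0,1],[-0.029,0,0.053,0,0,0,1],[-0.033,0,0.06,0,0,0,1],[-0.037,0,0.067,0,0,0,1],[-0.041,0,0.074,0,0,0,1],[-0.044,0,0.079,0,0,0,1],[-0.044,0,0.079,0,0,0,1]]}'

```text
time: 9.78
eef_pos: [0.6473, -0.0657, 0.0254]
tcp_rot: [0.646, 0.578, -0.373, 0.33]
contact_force: [-0.3, 2.5, 1.3]
opening: 1.001
finger_force: 1.2
```

```bash
python3 snap.py 5; python3 box.py 5 324 400
```

```text
n 189 ((0.633578360080719, -0.15081775188446045), (0.1743103414773941, 0.12605009973049164), 81.35680389404297)
[[ 0.5582 -0.2275]
 [ 0.6828 -0.2465]
 [ 0.709  -0.0741]
 [ 0.5844 -0.0552]]
duct yaw -6.554991238482443 gap of corners to duct [0.0236 0.019  0.1932 0.1978]
```

View pics/both5.png

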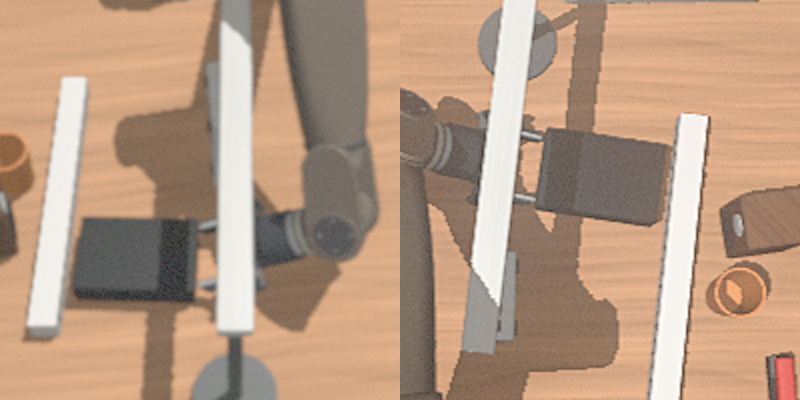

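Both fingers sit on the end face. The box's far end, at top px (383,152)-(379,191), is about 20 mm short of the duct, so I'll push on.

Emit:
inch_along --plan '{"moves": [[-0.002,0,0.0035,0,0,0,1],[-0.004,0,0.007,0,0,0,1],[-0.006,0,0.0104,0,0,0,1],[-0.008,0,0.0139,0,0,0,1],[-0.0095,0,0.0165,0,0,0,1],[-0.0095,0,0.0165,0,0,0,1]]}'

```text
time: 10.62
eef_pos: [0.6459, -0.0846, 0.0252]
tcp_rot: [0.646, 0.578, -0.373, 0.331]
contact_force: [0.6, 5.6, 2.1]
opening: 0.998
finger_force: 2.3
```

Emit:
inch_along --plan '{"moves": [[-0.001,0,0.0017,0,0,0,1],[-0.001,0,0.0017,0,0,0,1]]}'

```text
time: 10.88
eef_pos: [0.6458, -0.0857, 0.0252]
tcp_rot: [0.646, 0.578, -0.372, 0.331]
contact_force: [0.5, 8.2, 3.2]
opening: 0.997
finger_force: 4.2
```

Emit:
inch_along --plan '{"moves": [[-0.001,0,0.0017,0,0,0,1],[-0.001,0,0.0017,0,0,0,1]]}'

```text
time: 11.12
eef_pos: [0.6461, -0.086, 0.0252]
tcp_rot: [0.647, 0.579, -0.371, 0.33]
contact_force: [1.8, 14.6, 2.3]
opening: 1.0
finger_force: 7.5
```

Emit:
inch_along --plan '{"moves": [[-0.0007,0,0.0012,0,0,0,1],[-0.0007,0,0.0012,0,0,0,1]]}'

```text
time: 11.38
eef_pos: [0.6462, -0.0861, 0.0252]
tcp_rot: [0.647, 0.579, -0.37, 0.33]
contact_force: [1.5, 19.6, 4.9]
opening: 1.002
finger_force: 9.9
```

```bash
python3 snap.py 6; python3 box.py 6 328 400
```

Run:
```python
from h import *
b=load("top6")["pixels"][130:210,300:410,::-1]; a=load("scene6")["pixels"][240:320,165:275,::-1]
f=lambda x:cv2.resize(np.clip(255*(x/255.)**.6,0,255).astype(np.uint8),None,fx=3.6,fy=3.6,interpolation=cv2.INTER_CUBIC)
cv2.imwrite("pics/z6.png",np.hstack([f(a),f(b)]))
```

```text
n 194 ((0.636307418346405, -0.16812488436698914), (0.177948996424675, 0.12620502710342407), 83.89490509033203)
[[ 0.5641 -0.2499]
 [ 0.6896 -0.2633]
 [ 0.7085 -0.0864]
 [ 0.583  -0.0729]]
duct yaw -6.554991238482443 gap of corners to duct [0.0021 0.0031 0.181  0.18  ]
```

View pics/z6.png

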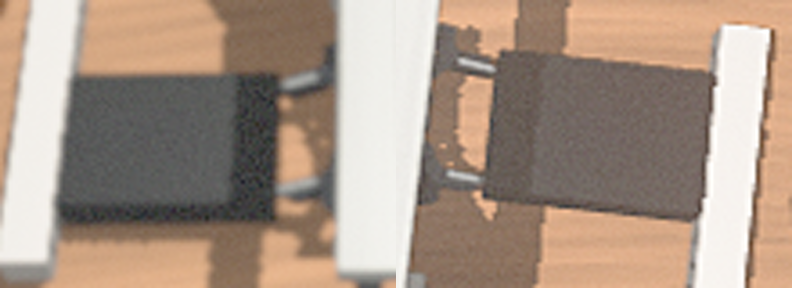

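The end is flush along the duct, with the black edge meeting the white with no visible gap in either view, and both fingertips still on the rear end. Backing straight off.

Emit:
inch_along --plan '{"moves": [[0.003,0,-0.005,0,0,0,1],[0.01,0,-0.017,0,0,0,1],[0.025,0,-0.043,0,0,0,1],[0.05,0,-0.087,0,0,0,1],[0.05,0,-0.087,0,0,0,1],[0.05,0,-0.087,0,0,0,1],[0.05,0,-0.087,0,0,0,1]]}'

```text
time: 12.35
eef_pos: [0.6557, 0.008, 0.0253]
tcp_rot: [0.647, 0.577, -0.374, 0.33]
contact_force: [0.3, 0.7, -0.3]
opening: 1.004
finger_force: 0.0
```

```bash
python3 snap.py 7; python3 box.py 7 328 400
```

```text
n 193 ((0.6358755230903625, -0.16808459162712097), (0.17765526473522186, 0.12505580484867096), 83.73970794677734)
[[ 0.564  -0.2496]
 [ 0.6883 -0.2632]
 [ 0.7077 -0.0866]
 [ 0.5834 -0.073 ]]
duct yaw -6.554991238482443 gap of corners to duct [0.0024 0.003  0.1807 0.18  ]
```

View pics/both7.png

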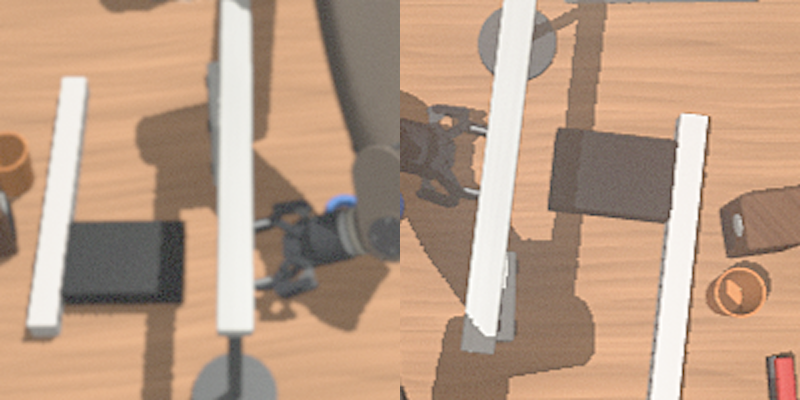

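The black box is flush against the duct with its end at top px (389,150)-(386,190), the gripper is clear, and silver is still standing at (303,228). Handing in.

```bash
python3 -c "
from plant import ctrl
print(ctrl.sign_off())"
```

```text
the job is handed in; nothing more can be done
None
```

The black box was tipped to the robot's right onto its feet and pushed end-on against the white duct, about 0.3° off square with no gap I could see; the silver box still stands, and I handed in at about 12.5 s.

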